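Lidded tub through the one-way flap of the draining tray

ROBOT

A 6-joint arm with a two-finger parallel gripper is mounted at the origin on the work surface. World frame = base frame: x ahead of the robot, y to its left, z up, the work surface at z = 0. Lengths are in m, angles in degrees, forces in N, time in s.
With the tool pointing down it reaches from about 0.4 to 0.825 m from the base axis. Payload 7 kg.
Tool frame: the origin (TCP) lies at the very end of the fingers, on their centre line; the grasp point (between the pads) lies 19 mm behind it (ctrl.grasp_offset is the distance from the TCP to the grasp point, in m); z points along the fingers, y is the line along which they close (so a half turn about z gives the same grasp; the last joint's range is limited). The gripper opens to 88 mm and grips with 3 to 60 N. Pads are 19 mm wide; open, the fingers measure 130 mm over their backs; the gripper's body (78 mm by 193 mm) begins 47 mm behind the grasp point.
Start: joints at [-52.42, 20.546, 0.682, 0, -70.136, -16.507], TCP at [0.243, -0.63, 0.227] pointing down, gripper open.
Joint ranges: [-176.03, 176.03], [-82.01, 121.73], [-58.28, 71.71], [-173.87, 95.51], [-174.79, -0.11], [-173.66, 173.66]. Speed limits (degrees/s): [136.94, 136.94, 172.46, 180, 180, 180].

INTERFACE

Orientations are given as [roll, pitch, yaw] about the fixed x, y, z axes, in that order (R = Rz(yaw) Ry(pitch) Rx(roll)).
In Python, from plant import ctrl gives the robot as it stands. The module is installed in compiled form; this text tells all that it offers.
- The arm moves only by the tool jog_arm, never from a script. Its argument "plan" is a list that holds one entry, the list of rows, each a list of 7 numbers: the opening, from 0 (shut) to 1 (fully open), then the shift along the tool's x, y, z in m, then the turn, a rotation vector about the tool's x, y, z in degrees. A call has 1 to 20 rows; each row is the pose to reach, as a shift and turn from the pose commanded when the call began, along the tool's axes at that moment; what a row does not reach only later rows make up. A row lasts 1/8 s, in which the tool goes at most 62.5 mm and 10.7 degrees, less where a joint would pass 70% of its speed; a pose out of reach is approached as far as the arm can. A call with a gripper value outside its range is refused whole. The fingers move at their own pace and stop on an object; the grip force is fixed at half the most. Time passes only in rows, so rows that repeat a pose let the fingers close. It gives the time, the measured TCP pose, the force, the opening and the grip force at its end, in the units of the state.
- ctrl.get_obs(): the state, without advancing time (a new reading comes with each control period).
- ctrl.snapshot(name): name is "side" or "top"; returns a dict with "image" (480x640x3 uint8, red, green, blue), "vertical_fov" (degrees; the focal length in pixels is half the picture's height over the tangent of half this angle, whatever the lens; pixels are square), "cx", "cy" (the principal point, pixels), "R" (3x3) and "t" (3): a world point X has camera coordinates R X + t. Camera axes: x right, y down, z forward; pixel columns grow to the right and rows downward; lengths in m; the calibration is good to about 2 mm. A picture is of the moment at which its call begins. There is no depth.
- ctrl.close_job(): hands the job in; it is judged then, once.
The state is a dict: "clock": time; "joint_pos": joint angles; "qvel": joint speeds; "tau": joint torques, N m; "tool_pos": TCP position; "orientation": TCP orientation; "force": force on the tool from outside, world axes, zero at the start; "moment": the same for the moment, N m; "opening": finger opening in m; "gripper_force": force on a finger pad.
Only numpy, scipy, OpenCV 4.12 (cv2) and the standard library are available. Lean on these libraries where they do the work, as an engineer would, in place of code of your own. Each camera call takes 0.05 s, during which the arm holds its last target. There are 200 camera calls.

TASK

Take the small lidded plastic tub with the clasp off the dish mat and stand it upright on the open entry floor of the steel draining tray, in front of the shut sprung flap. Then push it along the tray floor through the flap into the closed bay, far enough that the flap springs fully shut behind it and the tub stands upright in the bay. Leave the open tub without a lid where it is.

Things in the scene. Friction and masses are not known exactly. Their poses are not given: they have to be found in the camera images.
- tub_mid (a point): Centre (half-way up) of the white plastic tub with a flat closed lid and a grey clasp: a box 46 mm along its own x, 62 mm along its own y, 50 mm tall, about 0.11 kg. The clasp stands out 4 mm from its +y side, so grasp it across the 46 mm (own x). It stands upright, z up, on the 5 mm thick dish mat.
- open_tub_mid (a point): Centre (half-way up) of a look-alike white plastic tub, 46 x 62 x 50 mm, open on top and with no lid or clasp. It stands on the mat and is to be left alone.
- tray: Fixed steel tray. Origin on the work surface under the gateway's middle; +x: the way through the flap, z up. Floor 4 mm thick, x -153 to 192 mm. Side walls 46 mm high from the work surface, x -113 to 192, inner faces at y +-45 mm; end wall's inner face at x 185. Entry (x below 0) has an open end; entry and bay (x above 0) have no roof. 9 mm posts, 64 mm high, on the walls beside the flap.
- flap (a joint): Upright plastic flap across the lane at tray x 0: 4 mm thick, 9 to 57 mm above the work surface, hinge at tray y +45 mm, free edge at y -40 mm. Rad: 0 shut (as at the start), up to 1.5 swung into the bay (+x); it cannot open to the entry. A light spring (about 1 N at the free edge) shuts it in about 1 s once nothing stands in its sweep, which reaches 85 mm into the bay.
Not all that is in view belongs to the job. What is shaped like the part that bears tub_mid but pink or yellow is not meant.

How it is judged (in metres and radians):
On the way, in this order (a step that is already met when the one before it is completed fails the run):
1. the tub stands upright on the tray's entry floor, in front of the shut flap (x of tub_mid in the frame of tray between -0.15 and -0.02 m and y of tub_mid in the frame of tray between -0.03 and 0.03 m and z of tub_mid in the frame of tray below 0.034 m and angle between tub_mid's own z axis and vertical below 0.17 rad and value of joint flap below 0.12 rad), for 0.2 s.
2. the tub, low on the tray floor, is in the gateway and holds the flap open (x of tub_mid in the frame of tray between 0 and 0.07 m and y of tub_mid in the frame of tray between -0.03 and 0.03 m and z of tub_mid in the frame of tray below 0.045 m and value of joint flap above 0.3 rad), for 0.05 s.
At the end, for the whole second after the job is handed in: The lidded tub stands upright (within 10 degrees) on the floor of the tray's bay, beyond the flap, its centre more than 80 mm past the flap's gateway and inside the walls, and the flap is shut behind it (within 0.1 rad) (x of tub_mid in the frame of tray between 0.08 and 0.175 m and y of tub_mid in the frame of tray between -0.035 and 0.035 m and z of tub_mid in the frame of tray below 0.036 m and angle between tub_mid's own z axis and vertical below 0.17 rad and value of joint flap below 0.1 rad); the robot touches nothing.
It fails at once if the open tub without a lid is moved more than 30 mm (distance of open_tub_mid from where it was at the start of the episode above 0.03 m).
It also fails if it takes over 51 s, if anything falls off the work surface, if the arm or the gripper's body presses on something with over 40 N, if the wrist force passes 120 N, or if a joint passes its speed limit or range.

## Working session

There is one attempt and no reset: what is moved stays moved. The work goes in short steps, Python scripts to look and compute and a tool call to move; the robot and the scene stay as the last step left them, time stands still between calls to the robot, and variables do not carry over. Pictures are saved under pics/ and viewed, at most 10 in all, crops included, and the job is handed in when it is done.

Besides the shell and the picture viewer there is one more tool, called after "Emit:" as name([rows], argument=value, ...), one row to a line, values as JSON. jog_arm: Moves the arm, as the interface text tells. Its arguments: {"type":"object","properties":{"plan":{"type":"array","items":{"type":"array","items":{"type":"array","items":{"type":"number"}}}}},"required":["plan"]}

```bash
mkdir -p pics
cat > h.py <<'E'
import numpy as np, cv2, pickle
from plant import ctrl
def snap(n,f):
    s=ctrl.snapshot(n); cv2.imwrite(f'pics/{f}.png',s['image'][:,:,::-1]); pickle.dump(s,open(f'{f}.pkl','wb')); return s
def load(f): return pickle.load(open(f'{f}.pkl','rb'))
def K(s):
    f=240/np.tan(np.radians(s['vertical_fov'])/2); return f,s['cx'],s['cy']
def ray(s,u,v,z):
    f,cx,cy=K(s); R=np.array(s['R']);t=np.array(s['t'])
    d=R.T@np.array([(u-cx)/f,(v-cy)/f,1]); c=-R.T@t
    return c+d*(z-c[2])/d[2]
def proj(s,X):
    f,cx,cy=K(s); p=np.array(s['R'])@np.array(X)+np.array(s['t']); return cx+f*p[0]/p[2],cy+f*p[1]/p[2]
E
python3 - <<'E'
from h import *
for n in('top','side'):
    s=snap(n,n+'0'); print(n,K(s),s['vertical_fov'],-np.array(s['R']).T@s['t'],np.round(s['R'],3).tolist())
print(ctrl.get_obs(),ctrl.grasp_offset)
E
```

```text
top (np.float64(434.5843002913996), 324.7816573457665, 241.44500430429952) 57.81951598559139 [0.32092102 0.01713448 0.77072485] [[0.066, -0.998, -0.005], [-0.976, -0.063, -0.209], [0.208, 0.019, -0.978]]
side (np.float64(574.0548986132748), 328.8687553153255, 238.64951543782934) 45.3775105213542 [0.18393945 0.66180227 0.73315958] [[-0.914, -0.404, -0.018], [-0.269, 0.64, -0.719], [0.303, -0.653, -0.694]]
{'clock': 0.1, 'joint_pos': array([-5.24187580e+01,  2.05865474e+01,  6.39215634e-01, -1.44114364e-02,
       -7.01377906e+01, -1.65056339e+01]), 'qvel': array([-0.10977421, -0.00785628,  0.20847466,  0.04194762, -0.00473326,
        0.01893168]), 'tau': array([ 4.19589669e-04, -5.84165275e+01,  2.93752688e+01,  7.01544285e+00,
        1.01574662e-02, -5.31738715e-05]), 'tool_pos': array([ 0.24251178, -0.62945982,  0.22573716]), 'orientation': array([ 1.79914536e+02, -1.11956570e-02, -1.58929290e+02]), 'force': array([-0.39827131, -0.97012512,  0.17510589]), 'moment': array([0.00276978, 0.02849819, 0.00313366]), 'gripper_force': 0.0, 'opening': 0.08769638318750284} 0.0188
```

View pics/top0.png

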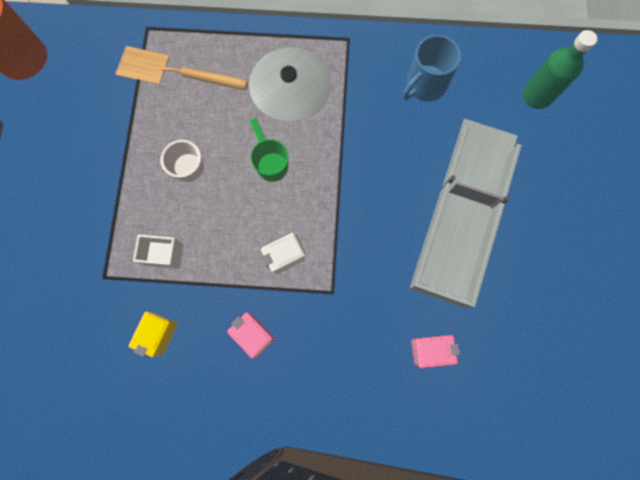

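View pics/side0.png

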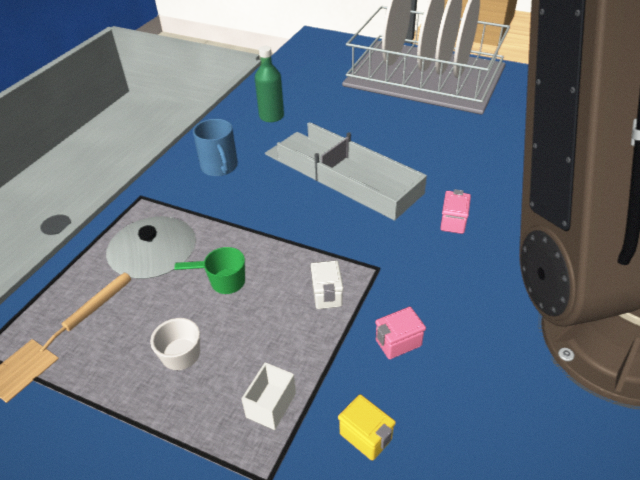

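Candidates by top pixel: white lidded tub (283,252), open white tub (154,250), pink tubs (250,335) and (435,351), yellow tub (149,334), and bowl (181,160). I choose (283,252), which is (327,285) in the side view. The tray's entry end is the far one: top (490,125), with the flap at about (477,192) and the bay end at about (445,297). I'll check the choice in close crops.

Run:
```python
import cv2,numpy as np
a=cv2.imread('pics/top0.png');b=cv2.imread('pics/side0.png')
r=lambda i,x,y,w,h,s:cv2.resize(i[y:y+h,x:x+w],None,fx=s,fy=s,interpolation=cv2.INTER_CUBIC)
c1=r(a,250,225,66,50,6);c2=r(b,297,255,66,50,6)
cv2.imwrite('pics/c1.png',np.hstack([c1,c2]))
cv2.imwrite('pics/c2.png',np.hstack([r(a,405,110,130,200,3),r(b,260,115,180,200,2)[:, :] if 0 else cv2.resize(r(b,260,115,180,110,2.2),(396,600))]))
```

```text
(no output)
```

View pics/c1.png

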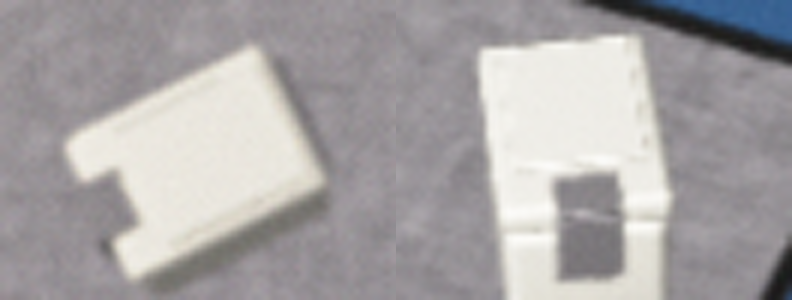

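View pics/c2.png

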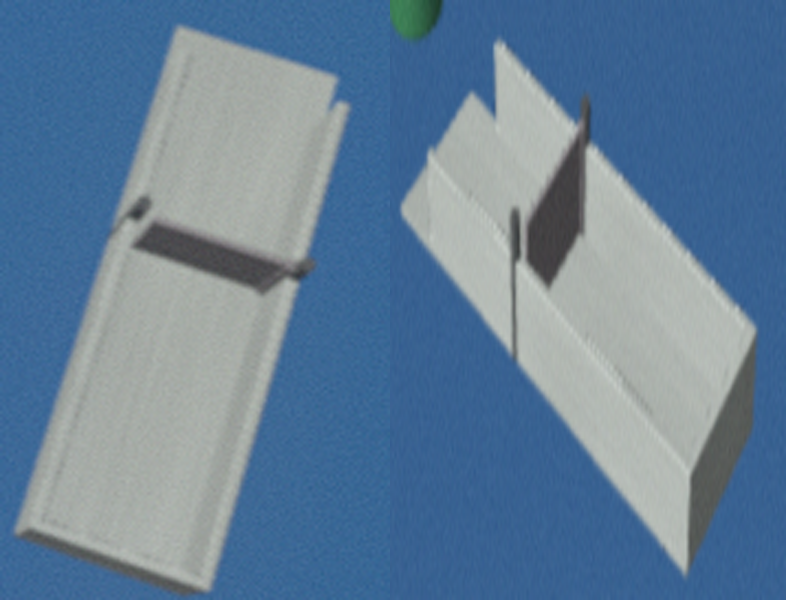

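The crops show a closed lid with a grey clasp on the tub's left side in the top view, facing the side camera. The tray's floor lip (entry) is at the far end and its end wall (bay) is nearest the robot.

```bash
cat > fit.py <<'E'
from h import *
from scipy.optimize import least_squares
T,S=load('top0'),load('side0')
def fit(pts,x0,wid=False,extra=None):
    def res(p):
        c,s=np.cos(p[2]),np.sin(p[2]); r=[]
        for cam,(x,y,z),uv in pts:
            if wid and abs(y)==1: y=y*p[3]
            X=[p[0]+c*x-s*y,p[1]+s*x+c*y,z]
            r+=list(np.array(proj(cam,X))-uv)
        return r
    q=least_squares(res,x0,loss='soft_l1'); return q.x,np.round(res(q.x),1)
if __name__=='__main__':
    a,b=.023,.031;z=.055
    tub=[(T,(a,-b,z),(292,232.2)),(T,(-a,-b,z),(304.2,255.8)),(T,(-a,b,z),(272.5,272)),(T,(a,b,z),(260.8,249.7)),
     (S,(a,-b,z),(311,263.3)),(S,(-a,-b,z),(337.3,261.3)),(S,(a,b,z),(314.3,290.8)),(S,(-a,b,z),(342.2,288.3))]
    for sel in(tub,tub[:4],tub[4:]): 
        p,r=fit(sel,[.5,.1,.2]); print('tub',np.round(p[:2],4),np.degrees(p[2]),r)
    tr=[(T,(.192,-1,.046),(410,288.3)),(T,(.192,1,.046),(475,306.7)),(T,(-.153,-1,.004),(465,119)),(T,(-.153,1,.004),(517.7,135.7)),(T,(-.113,1,.046),(520.5,144.5)),
     (S,(.192,-1,.046),(396.4,201.2)),(S,(.192,1,.046),(425.9,175.1)),(S,(.192,-1,0),(395,220.4)),(S,(-.153,-1,.004),(265.5,153.5)),(S,(-.153,1,.004),(297.7,131.9))]
    for sel in(tr,tr[:5],tr[5:]):
        p,r=fit(sel,[.6,-.3,3.1,.05],True); print('tray',np.round(p,4),np.degrees(p[2]),r)
    o=[ray(T,u,v,.055) for u,v in((135,236),(174,236),(172,265),(134,263))]; print('open',np.mean(o,0))
E
python3 fit.py
```

```text
tub [0.4497 0.1019] 31.432564133720312 [ 0.   0.   0.2  0.1 -1.3  1.  -1.7 -0.8 -1.2 -0.9  0.4 -1.9 -0.2  0.2
  1.1 -0.6]
tub [0.4498 0.1007] 32.45197521576509 [ 0.4 -0.2  1.  -0.3 -0.3  1.2 -1.1 -0.4]
tub [0.4491 0.1033] 30.25891822632122 [-0.9 -0.4  0.8 -1.1 -0.7  0.7  0.8  0.4]
tray [ 0.5787 -0.2255  2.8586  0.0516] 163.78631687025955 [ 4.1 -2.2 -1.1  0.8 -0.8  0.3 -1.1  0.6  0.4  0.9 -0.2  0.3  1.2 -0.5
 -0.3 -0.4 -0.6 -1.7 -0.8 -0.9]
tray [ 0.5795 -0.2258  2.8587  0.0521] 163.7939651397527 [ 4.  -2.7 -0.6  0.4 -0.9 -0.1 -0.6  0.3  0.9  0.5]
tray [ 0.578  -0.2242  2.8569  0.0507] 163.68882575638298 [ 0.1  0.6  1.   0.3 -0.  -0.1 -0.2 -1.6 -1.  -0.4]
open [0.44002323 0.31696638 0.055     ]
```

```bash
cat > go.py <<'E'
from h import *
from scipy.spatial.transform import Rotation as Ro
def rel(*targets):
    o=ctrl.get_obs(); R=Ro.from_euler('xyz',o['orientation'],degrees=True); p=o['tool_pos']
    print('t',o['clock'],'pos',np.round(p,4),np.round(o['orientation'],2),'open',round(o['opening'],4),'F',np.round(o['force'],1))
    for x,y,z,yaw in targets:
        Q=Ro.from_euler('xyz',[180,0,yaw],degrees=True)
        print(np.round(R.inv().apply(np.array([x,y,z])-p),4),np.round((R.inv()*Q).as_rotvec(degrees=True),2))
def W(x,y):
    c,s=np.cos(2.8586),np.sin(2.8586); return .5787+c*x-s*y,-.2255+s*x+c*y
E
python3 -c "
from go import *
rel((.45,-.3,.2,-100),(.4495,.102,.13,-58.6))"
```

```text
t 0.1 pos [ 0.2425 -0.6295  0.2257] [ 1.7991e+02 -1.0000e-02 -1.5893e+02] open 0.0877 F [-0.4 -1.   0.2]
[-0.3121  0.2328  0.026 ] [ 8.000e-02  3.000e-02 -5.893e+01]
[-0.4561  0.608   0.0966] [ 7.0000e-02  7.0000e-02 -1.0033e+02]
```

Emit:
jog_arm([
  [[1, -0.312, 0.233, 0.026, 0, 0, -59], [1, -0.312, 0.233, 0.026, 0, 0, -59], [1, -0.312, 0.233, 0.026, 0, 0, -59], [1, -0.312, 0.233, 0.026, 0, 0, -59], [1, -0.312, 0.233, 0.026, 0, 0, -59], [1, -0.312, 0.233, 0.026, 0, 0, -59], [1, -0.312, 0.233, 0.026, 0, 0, -59], [1, -0.456, 0.608, 0.097, 0, 0, -100.3], [1, -0.456, 0.608, 0.097, 0, 0, -100.3], [1, -0.456, 0.608, 0.097, 0, 0, -100.3], [1, -0.456, 0.608, 0.097, 0, 0, -100.3], [1, -0.456, 0.608, 0.097, 0, 0, -100.3], [1, -0.456, 0.608, 0.097, 0, 0, -100.3], [1, -0.456, 0.608, 0.097, 0, 0, -100.3], [1, -0.456, 0.608, 0.097, 0, 0, -100.3], [1, -0.456, 0.608, 0.097, 0, 0, -100.3], [1, -0.456, 0.608, 0.097, 0, 0, -100.3], [1, -0.456, 0.608, 0.097, 0, 0, -100.3]],
])

```text
clock: 2.35
tool_pos: [0.4497, 0.1006, 0.1297]
orientation: [-180.0, 0.0, -58.7]
force: [-0.0, -0.4, -0.3]
opening: 0.0876
gripper_force: 0.0
```

```bash
python3 -c "
from go import *
rel((.4495,.102,.0175,-58.6))"
```

```text
t 2.35 pos [0.4497 0.1006 0.1297] [-179.98    0.    -58.72] open 0.0876 F [-0.  -0.4 -0.3]
[-0.0013 -0.0005  0.1122] [-0.02  0.   -0.12]
```

Descend, close, then lift.

Emit:
jog_arm([
  [[1, -0.001, 0, 0.05, 0, 0, 0], [1, -0.001, 0, 0.08, 0, 0, 0], [1, -0.001, 0, 0.1, 0, 0, 0], [1, -0.001, 0, 0.112, 0, 0, 0], [1, -0.001, 0, 0.112, 0, 0, 0], [0.3, -0.001, 0, 0.112, 0, 0, 0], [0.3, -0.001, 0, 0.112, 0, 0, 0], [0.3, -0.001, 0, 0.112, 0, 0, 0], [0.3, -0.001, 0, 0.112, 0, 0, 0], [0.3, -0.001, 0, 0.112, 0, 0, 0], [0.3, -0.001, 0, 0.112, 0, 0, 0], [0.3, -0.001, 0, 0.112, 0, 0, 0], [0.3, -0.001, 0, 0.112, 0, 0, 0]],
])

```text
clock: 3.98
tool_pos: [0.4491, 0.1024, 0.0177]
orientation: [-180.0, -0.0, -58.6]
force: [-1.2, 0.6, 4.4]
opening: 0.0456
gripper_force: 30.0
```

```bash
python3 -c "
from go import *
snap('side','side1')
rel((.4495,.102,.15,-58.6),(*W(-.085,-.002),.15,-106.2))"
```

```text
t 4.025 pos [0.4491 0.1024 0.0177] [-179.98    0.    -58.62] open 0.0458 F [-1.8  0.   4.9]
[ 5.000e-04 -1.000e-04 -1.323e-01] [-0.02  0.   -0.02]
[ 0.4088  0.0013 -0.1323] [-1.000e-02  1.000e-02  4.758e+01]
```

View pics/side1.png

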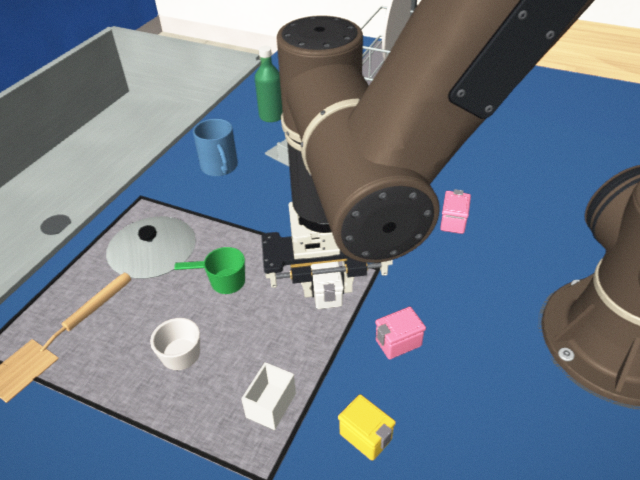

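The gripper holds the tub across its 46 mm (tub at about (328,290), opening 45.6 mm). Next I lift it and carry it over the entry.

Emit:
jog_arm([
  [[0.3, 0, 0, -0.04, 0, 0, 0], [0.3, 0, 0, -0.09, 0, 0, 0], [0.3, 0, 0, -0.132, 0, 0, 0], [0.3, 0.05, 0, -0.132, 0, 0, 6], [0.3, 0.1, 0, -0.132, 0, 0, 12], [0.3, 0.15, 0, -0.132, 0, 0, 18], [0.3, 0.2, 0, -0.132, 0, 0, 24], [0.3, 0.25, 0.001, -0.132, 0, 0, 30], [0.3, 0.3, 0.001, -0.132, 0, 0, 36], [0.3, 0.35, 0.001, -0.132, 0, 0, 42], [0.3, 0.39, 0.001, -0.132, 0, 0, 47.6], [0.3, 0.409, 0.001, -0.132, 0, 0, 47.6], [0.3, 0.409, 0.001, -0.132, 0, 0, 47.6], [0.3, 0.409, 0.001, -0.132, 0, 0, 47.6], [0.3, 0.409, 0.001, -0.132, 0, 0, 47.6]],
])

```text
clock: 5.9
tool_pos: [0.6609, -0.2463, 0.1499]
orientation: [-180.0, 0.0, -106.1]
force: [0.4, -0.3, -0.5]
opening: 0.0461
gripper_force: 30.0
```

```bash
python3 -c "
from go import *
rel((*W(-.085,-.002),.0175,-106.2))"
```

```text
t 5.9 pos [ 0.6609 -0.2463  0.1499] [-1.7999e+02  1.0000e-02 -1.0614e+02] open 0.0461 F [ 0.4 -0.3 -0.5]
[ 0.001  -0.0002  0.1324] [-0.01  0.01  0.06]
```

Emit:
jog_arm([
  [[0.3, 0.001, 0, 0.05, 0, 0, 0], [0.3, 0.001, 0, 0.09, 0, 0, 0], [0.3, 0.001, 0, 0.115, 0, 0, 0], [0.3, 0.001, 0, 0.127, 0, 0, 0], [0.3, 0.001, 0, 0.132, 0, 0, 0], [0.3, 0.001, 0, 0.133, 0, 0, 0], [0.3, 0.001, 0, 0.133, 0, 0, 0], [0.3, 0.001, 0, 0.133, 0, 0, 0]],
])

```text
clock: 6.9
tool_pos: [0.6613, -0.2485, 0.0175]
orientation: [-179.9, 0.0, -106.2]
force: [1.8, -0.3, -0.6]
opening: 0.0457
gripper_force: 30.0
```

```bash
python3 -c "
from go import *
snap('top','top2');snap('side','side2')
a=cv2.imread('pics/top2.png')[90:320,380:560];b=cv2.imread('pics/side2.png')[100:250,250:450]
cv2.imwrite('pics/c3.png',np.hstack([cv2.resize(a,(400,511)),cv2.resize(b,(400,511))]))
rel((*W(-.085,-.002),.0167,-106.2))"
```

```text
t 7.0 pos [ 0.6611 -0.2485  0.0171] [-1.7995e+02  1.0000e-02 -1.0623e+02] open 0.0461 F [-0.6 -0.5 -2. ]
[-0.001   0.0005  0.0004] [-0.05  0.01 -0.03]
```

View pics/c3.png

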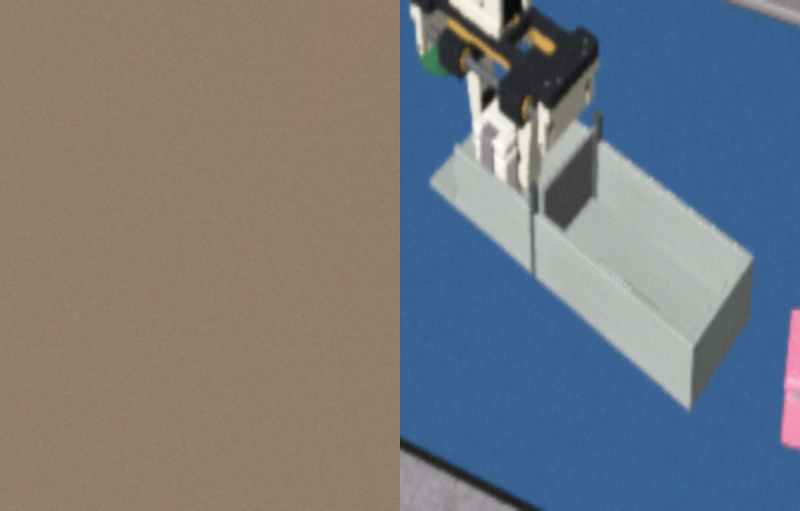

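The tub is in the entry with its clasp at the tray's -y side, and the flap is shut; the top camera is blocked by the arm. I'll release it so it stands free, then close again and slide it along the floor.

Emit:
jog_arm([
  [[0.62, 0, 0, 0, 0, 0, 0], [0.62, 0, 0, 0, 0, 0, 0], [0.62, 0, 0, 0, 0, 0, 0], [0.62, 0, 0, 0, 0, 0, 0], [0.62, 0, 0, 0, 0, 0, 0], [0.62, 0, 0, 0, 0, 0, 0], [0.3, 0, 0, 0, 0, 0, 0], [0.3, 0, 0, 0, 0, 0, 0], [0.3, 0, 0, 0, 0, 0, 0], [0.3, 0, 0, 0, 0, 0, 0], [0.3, 0, 0, 0, 0, 0, 0], [0.3, 0, 0, 0, 0, 0, 0]],
])

```text
clock: 8.5
tool_pos: [0.6609, -0.2484, 0.0166]
orientation: [-180.0, 0.0, -106.2]
force: [2.0, 0.4, -0.5]
opening: 0.0454
gripper_force: 30.0
```

Emit:
jog_arm([
  [[0.3, 0, 0.01, 0, 0, 0, 0], [0.3, 0, 0.02, 0, 0, 0, 0], [0.3, 0, 0.03, 0, 0, 0, 0], [0.3, 0, 0.04, 0, 0, 0, 0], [0.3, 0, 0.05, 0, 0, 0, 0], [0.3, 0, 0.06, 0, 0, 0, 0], [0.3, 0, 0.07, 0, 0, 0, 0], [0.3, 0, 0.08, 0, 0, 0, 0], [0.3, 0, 0.09, 0, 0, 0, 0], [0.3, 0, 0.1, 0, 0, 0, 0], [0.3, 0, 0.11, 0, 0, 0, 0], [0.3, 0, 0.12, 0, 0, 0, 0]],
])

```text
clock: 10.0
tool_pos: [0.5447, -0.2147, 0.0165]
orientation: [180.0, -0.0, -106.2]
force: [0.9, 1.0, -0.2]
opening: 0.0463
gripper_force: 30.0
```

```bash
python3 -c "
from go import *
snap('side','side3')
b=cv2.imread('pics/side3.png')[100:250,250:450]
cv2.imwrite('pics/c4.png',cv2.resize(b,(800,600)))
rel((*W(.135,-.002),.0167,-106.2))"
```

```text
t 10.05 pos [ 0.5435 -0.2144  0.0165] [ 179.94    0.   -106.25] open 0.0457 F [-1.6  1.8 -1.5]
[-0.0011  0.0981 -0.0001] [ 0.06  0.   -0.05]
```

View pics/c4.png

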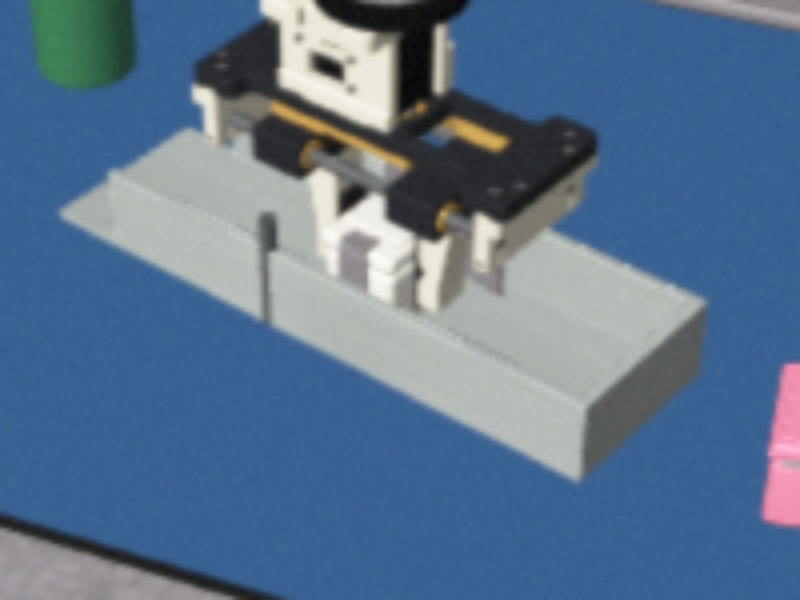

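The flap is swung wide open beside the tub (tub at about (370,255) in the crop). Continuing into the bay.

Emit:
jog_arm([
  [[0.3, 0, 0.01, 0, 0, 0, 0], [0.3, 0, 0.02, 0, 0, 0, 0], [0.3, 0, 0.03, 0, 0, 0, 0], [0.3, 0, 0.04, 0, 0, 0, 0], [0.3, 0, 0.05, 0, 0, 0, 0], [0.3, 0, 0.06, 0, 0, 0, 0], [0.3, 0, 0.07, 0, 0, 0, 0], [0.3, 0, 0.08, 0, 0, 0, 0], [0.3, 0, 0.09, 0, 0, 0, 0], [0.3, 0, 0.095, 0, 0, 0, 0], [0.3, 0, 0.097, 0, 0, 0, 0], [0.3, 0, 0.097, 0, 0, 0, 0], [0.3, 0, 0.097, 0, 0, 0, 0], [0.58, 0, 0.097, 0, 0, 0, 0], [0.58, 0, 0.097, 0, 0, 0, 0], [0.58, 0, 0.097, 0, 0, 0, 0], [0.58, 0, 0.097, 0, 0, 0, 0]],
])

```text
clock: 12.18
tool_pos: [0.4525, -0.1878, 0.0166]
orientation: [-180.0, 0.0, -106.2]
force: [-0.5, 0.1, 0.5]
opening: 0.0508
gripper_force: 0.0
```

Emit:
jog_arm([
  [[0.58, 0, 0, -0.01, 0, 0, 0], [0.58, 0, 0, -0.02, 0, 0, 0], [0.58, 0, 0, -0.035, 0, 0, 0], [0.58, 0, 0, -0.05, 0, 0, 0], [0.58, 0, 0, -0.07, 0, 0, 0], [0.58, 0, 0, -0.1, 0, 0, 0], [0.58, 0, 0, -0.15, 0, 0, 0], [0.58, 0, 0, -0.2, 0, 0, 0], [0.58, 0, 0, -0.2, 0, 0, 0], [0.58, 0, 0, -0.2, 0, 0, 0], [0.58, 0, 0, -0.2, 0, 0, 0], [0.58, 0, 0, -0.2, 0, 0, 0]],
])

```text
clock: 13.68
tool_pos: [0.452, -0.1877, 0.2157]
orientation: [179.9, -0.0, -106.2]
force: [-0.5, -0.0, -0.1]
opening: 0.0512
gripper_force: 0.0
```

```bash
python3 -c "
from go import *
snap('side','side4')
b=cv2.imread('pics/side4.png')[100:250,250:450]
cv2.imwrite('pics/c5.png',cv2.resize(b,(800,600)))
rel()"
```

```text
t 13.725 pos [ 0.4521 -0.1877  0.2157] [ 1.7990e+02 -3.0000e-02 -1.0622e+02] open 0.051 F [-0.5 -0.  -0.4]
```

View pics/c5.png

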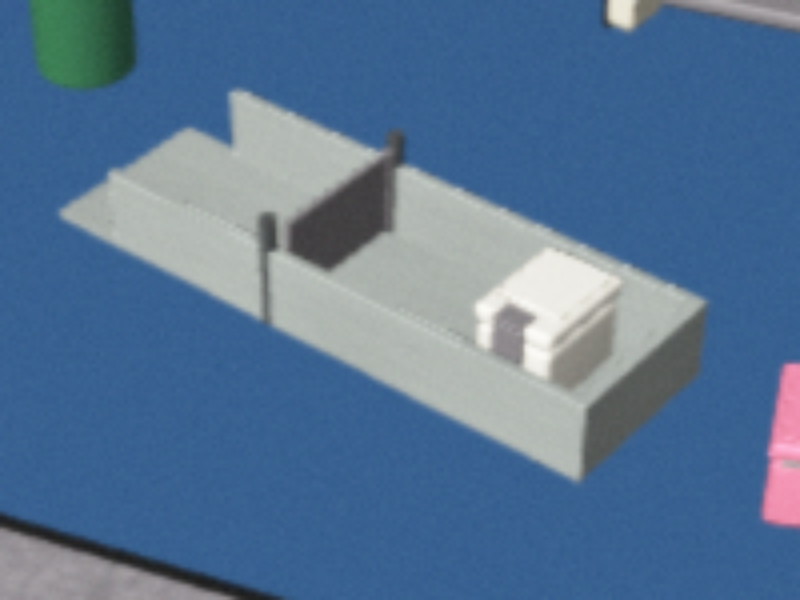

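The tub stands upright in the bay (about (550,315)) and the flap (285–390, 150–265) looks shut. I'll let it settle for a second, then hand in.

Emit:
jog_arm([
  [[0.58, 0, 0, 0, 0, 0, 0], [0.58, 0, 0, 0, 0, 0, 0], [0.58, 0, 0, 0, 0, 0, 0], [0.58, 0, 0, 0, 0, 0, 0], [0.58, 0, 0, 0, 0, 0, 0], [0.58, 0, 0, 0, 0, 0, 0], [0.58, 0, 0, 0, 0, 0, 0], [0.58, 0, 0, 0, 0, 0, 0], [0.58, 0, 0, 0, 0, 0, 0], [0.58, 0, 0, 0, 0, 0, 0]],
])

```text
clock: 14.98
tool_pos: [0.4525, -0.1877, 0.2166]
orientation: [180.0, 0.0, -106.2]
force: [-0.1, 0.6, 0.4]
opening: 0.0509
gripper_force: 0.0
```

```bash
python3 -c "
from h import *
s=snap('side','side5');a=load('side0')['image'][130:172,310:352].astype(int)
print('flap region diff vs start',abs(s['image'][130:172,310:352].astype(int)-a).mean(), 'vs last',abs(s['image'].astype(int)-load('side4')['image']).mean())
print(ctrl.close_job())"
```

```text
flap region diff vs start 1.993764172335601 vs last 2.1807508680555556
the job is handed in; nothing more can be done
None
```

The job is handed in (no verdict was returned): the lidded tub stands upright in the closed bay about 0.13 m past the gateway with the flap shut behind it, pushed along the floor while held in the gripper after standing free in the entry, and the open tub was never touched.

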